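Load and start the bench polisher

TASK

Pick up the steel tray, tip all four brass chair feet into the black tub of the blue polisher, and put the empty tray back flat on its green mat. Then start the polisher: push its black selector knob down against the spring, turn it clockwise to the green dot while it is held down, and let go so that it pops back up there. Leave the other things on the bench where they are.

Things in the scene. Friction and masses are not known exactly. Their poses are not given: they have to be found in the camera images.
- polisher: blue bench polisher, fixed, housing 220 (own x) x 380 (own y) mm, top 70 mm above the bench. Origin: centre of the underside; own -x is its front (towards the robot). On top: the open black tub (own +y half) and, on the own -y half, the selector knob, 105 mm clear of the tub's wall.
- tub_in (a point): centre of the tub's inner floor, 75 mm above the bench; axes as the polisher's. The square tub is open on top, 178 x 178 mm inside, walls 6 mm thick, rim 70 mm above this point.
- knob_top (a point): middle of the top of the knob's black grip bar, on the vertical turning axis, 123 mm above the bench when up; moves with the knob. Bar 52 mm long (this point's x), 14 mm wide (y), 32 mm tall, standing on a round skirt 54 mm across, 8 mm thick, its top 32 mm below this point. The white pointer line points to this point's -x.
- run_dot (a point): green dot (9 mm across) that marks run, on the fixed aluminium plate round the knob, 38 mm from the knob's axis, 75 mm above the bench. A row of small red dots on the same plate marks the stop zone.
- knob_press (a joint): how far the knob is pushed down, m: 0 up, 0.0075 fully down. Sprung: about 3 N to start, 8 N fully down. Between the stop zone and the green dot it turns only when pushed down 0.004 or more, and if let go there it stays down.
- knob_turn (a joint): clockwise turn of the knob seen from above, rad. 0 to 0.5: pointer at the red dots (stop). A block keeps it below about 0.6 unless pushed down. 1.26: pointer on the green dot; it can pop up from about 1.13 on; end stop at 1.4. At 0 the pointer stands 0.7 rad anticlockwise (seen from above) of the polisher's own -x direction.
- mat: green mat, 240 (own x) x 200 (own y) x 3 mm, fixed on the bench; origin: centre of its underside.
- tray: polished steel tray, 170 (own x) x 112 (own y) mm, floor 4 mm thick, walls to 34 mm on three sides, open without a lip at its own +x end (spout). Origin: centre of the underside. Wooden bridge handle along own y over the middle: bar 105 mm long, 16 mm thick (own x), 62 to 88 mm above the underside; steel posts at its ends. 0.2 kg.
- foot0: brass chair foot, a blunt cone 32 mm across at the base and 23 mm tall, about 35 g; origin: centre of its base.
- foot1: brass chair foot, a blunt cone 32 mm across at the base and 23 mm tall, about 35 g; origin: centre of its base.
- foot2: brass chair foot, a blunt cone 32 mm across at the base and 23 mm tall, about 35 g; origin: centre of its base.
- foot3: brass chair foot, a blunt cone 32 mm across at the base and 23 mm tall, about 35 g; origin: centre of its base.
- hammer: bystander: hammer, 260 mm long, wooden handle and steel head, lying flat; origin: centre of its underside.
- mug: bystander: white mug, 80 mm across, 90 mm tall, handle at its own +y; origin: centre of its underside.
- tape: bystander: yellow tape measure, 65 x 65 x 36 mm; origin: centre of its underside.
- thread: bystander: white cone of thread, 88 mm across, 110 mm tall; origin: centre of its underside.
- staples: bystander: cardboard box of staples, 70 x 120 x 50 mm; origin: centre of its underside.

How it is judged (in metres and radians):
On the way, in this order (a step that is already met when the one before it is completed fails the run):
1. all four feet lie in the tub while the tray is still tipped (x of foot0 in the frame of tub_in between -0.088 and 0.088 m and y of foot0 in the frame of tub_in between -0.088 and 0.088 m and z of foot0 in the frame of tub_in between -0.01 and 0.06 m and x of foot1 in the frame of tub_in between -0.088 and 0.088 m and y of foot1 in the frame of tub_in between -0.088 and 0.088 m and z of foot1 in the frame of tub_in between -0.01 and 0.06 m and x of foot2 in the frame of tub_in between -0.088 and 0.088 m and y of foot2 in the frame of tub_in between -0.088 and 0.088 m and z of foot2 in the frame of tub_in between -0.01 and 0.06 m and x of foot3 in the frame of tub_in between -0.088 and 0.088 m and y of foot3 in the frame of tub_in between -0.088 and 0.088 m and z of foot3 in the frame of tub_in between -0.01 and 0.06 m and angle between tray's own z axis and vertical above 0.3 rad), for 0.1 s.
2. the empty tray is back flat on the mat and let go (horizontal distance between tray and mat below 0.06 m and angle between tray's own z axis and vertical below 0.06 rad and z of tray in the frame of mat below 0.008 m and linear speed of tray below 0.02 m/s and contact force between tray and the fingers below 0.2 N), for 0.2 s.
3. the knob is pushed down while it points to the stop zone (value of joint knob_press above 0.004 m and value of joint knob_turn below 0.7 rad), for 0.05 s.
At the end, for the whole second after the job is handed in: All four feet lie at rest in the tub (inside its walls and below its rim); the tray stands flat on the mat (tilt below 0.06 rad, centre within 60 mm of the mat's centre); the knob has turned at least 1.1 rad, to the green dot, and has sprung back up (pressed less than 2 mm) (x of foot0 in the frame of tub_in between -0.088 and 0.088 m and y of foot0 in the frame of tub_in between -0.088 and 0.088 m and z of foot0 in the frame of tub_in between -0.01 and 0.06 m and x of foot1 in the frame of tub_in between -0.088 and 0.088 m and y of foot1 in the frame of tub_in between -0.088 and 0.088 m and z of foot1 in the frame of tub_in between -0.01 and 0.06 m and x of foot2 in the frame of tub_in between -0.088 and 0.088 m and y of foot2 in the frame of tub_in between -0.088 and 0.088 m and z of foot2 in the frame of tub_in between -0.01 and 0.06 m and x of foot3 in the frame of tub_in between -0.088 and 0.088 m and y of foot3 in the frame of tub_in between -0.088 and 0.088 m and z of foot3 in the frame of tub_in between -0.01 and 0.06 m and horizontal distance between tray and mat below 0.06 m and angle between tray's own z axis and vertical below 0.06 rad and z of tray in the frame of mat below 0.008 m and linear speed of each of tray, foot0, foot1, foot2, foot3 below 0.02 m/s and value of joint knob_turn above 1.1 rad and value of joint knob_press below 0.002 m); the robot touches nothing.
It fails at once if the knob is forced past the block without being pushed down (value of joint knob_press below 0.0015 m and value of joint knob_turn between 0.8 and 1 rad).
It fails at once if another thing on the bench is moved by more than 30 mm (distance of any of hammer, mug, tape, thread, staples from where it was at the start of the episode above 0.03 m).
It also fails if it takes over 70 s, if anything falls off the work surface, if the arm or the gripper's body presses on something with over 40 N, if the wrist force passes 120 N, or if a joint passes its speed limit or range.

ROBOT

A 6-joint arm with a two-finger parallel gripper is mounted at the origin on the work surface. World frame = base frame: x ahead of the robot, y to its left, z up, the work surface at z = 0. Lengths are in mm, angles in degrees, forces in N, time in s.
With the tool pointing down it reaches from about 350 to 950 mm from the base axis. Payload 17.4 kg.
Tool frame: the origin (TCP) lies at the very end of the fingers, on their centre line; the grasp point (between the pads) lies 19 mm behind it; z points along the fingers, y is the line along which they close (so a half turn about z gives the same grasp; the last joint's range is limited). The gripper opens to 93 mm and grips with 3 to 60 N. Pads are 15 mm wide; open, the fingers measure 128 mm over their backs; the gripper's body (75 mm by 188 mm) begins 65 mm behind the grasp point.
Start: joints at [-78.255, 6.646, 82.598, -0, 90.757, -2.166], TCP at [162.275, -655.209, 218.646] pointing down, gripper open.
Joint ranges: [-162.19, 162.19], [-47.58, 125.68], [4.15, 143.07], [-65.23, 245.23], [0.69, 171.88], [-170.13, 170.13]. Speed limits (degrees/s): [108.29, 108.29, 127.2, 180, 180, 180].

INTERFACE

Orientations are given as [roll, pitch, yaw] about the fixed x, y, z axes, in that order (R = Rz(yaw) Ry(pitch) Rx(roll)).
In Python, from bench import ctrl, vision gives the robot as it stands.
- The arm moves only by the tool play_rows, never from a script. Its argument "targets" is a list of rows, each an object of numbers: "wx", "wy", "wz": the turn, a rotation vector about the tool's x, y, z in rad; "x", "y", "z": the shift along the tool's x, y, z in mm; "grip": the opening in per cent of the stroke, from 0 (shut) to 100 (fully open). In form: [{"wx": .., "wy": .., "wz": .., "x": .., "y": .., "z": .., "grip": ..}, ...]. A call has 1 to 10 rows; each row shifts and turns the commanded pose from where the row before left it, along the tool's axes as they then stand; what a row does not reach is not made up. A row lasts 1/8 s, in which the tool goes at most 62.5 mm and 10.7 degrees, less where a joint would pass 70% of its speed; a pose out of reach is approached as far as the arm can. A call is refused whole if a number of a shift passes 62.5 or a number of a turn 0.188, either way. A call with a gripper value outside its range is refused whole. The fingers move at their own pace and stop on an object; "grip_force" is the grip in N (left out, the last holds). Time passes only in rows, so rows that do not move let the fingers close. It gives the time, the measured TCP pose, the force and the opening at its end, in the units of the state.
- ctrl.state(): the state, without advancing time (a new reading comes with each control period).
- vision.snapshot(name): name is "scene" or "top" or "wrist"; returns (picture, depth): 400x640x3 uint8, red, green, blue; 400x640 float32, mm along the optical axis (not along the pixel's ray), 0 where there is no reading.
- vision.camera_params(name): a dict with "vertical_fov" (degrees; the focal length in pixels is half the picture's height over the tangent of half this angle, whatever the lens; pixels are square), "cx", "cy" (the principal point, pixels), "k1" (the pictures are not rectified: a ray, as slopes to the right and down, at radius r is drawn at 1 + k1 r^2 times it, then the intrinsics apply), "origin" and "attitude" of the camera in the world. Camera axes: x right, y down, z forward; pixel columns grow to the right and rows downward; lengths in mm; the calibration is good to about 2 mm. A picture is of the moment at which its call begins: read the wrist's pose just before it. camera_params takes no time and is no camera call; for the wrist camera it gives the pose at the moment of the call.
- ctrl.hand_in(): hands the job in, once; it reports no verdict.
The state is a dict: "time": time; "q": joint angles; "qd": joint speeds; "joint_torque": joint torques, N m; "position": TCP position; "ee_rot": TCP orientation; "wrist_force": force on the tool from outside, world axes, zero at the start; "ft_torque": the same for the moment, N m; "finger_gap": opening from 0.0 (shut) to 1.0 (fully open).
Only numpy, scipy, OpenCV 4.12 (cv2) and the standard library are available. Lean on these libraries where they do the work, as an engineer would, in place of code of your own. Each camera call takes 0.05 s, during which the arm holds its last target. There are 200 camera calls.

## Working session

There is one attempt and no reset: what is moved stays moved. The work goes in short steps, Python scripts to look and compute and a tool call to move; the robot and the scene stay as the last step left them, time stands still between calls to the robot, and variables do not carry over. Pictures are saved under pics/ and viewed, on a budget of 10 in all, crops included, one or two more only if the job needs it, and the job is handed in when it is done.

Besides the shell and the picture viewer there is one more tool, called in YAML: its name, and indented under it one key for each argument. play_rows: Moves the arm, as the interface text tells. Its arguments: {"type":"object","properties":{"targets":{"type":"array"},"grip_force":{"type":"number"}},"required":["targets"]}

```bash
mkdir -p pics; cat > h.py <<'E'
import numpy as np, cv2
from bench import ctrl, vision
from scipy.spatial.transform import Rotation as R
def snap(n):
    p=vision.camera_params(n); im,d=vision.snapshot(n); np.savez('last_%s.npz'%n,im=im,d=d); return p,im,d
E
python3 - <<'E'
from h import *
for n in('top','scene'):
    p,im,d=snap(n); print(n,p); cv2.imwrite(f'pics/{n}0.png',im[:,:,::-1])
print(ctrl.state())
E
```

```text
top {'vertical_fov': 44.14939078936707, 'cx': 317.245062947607, 'cy': 202.56898901442304, 'k1': -0.050787208606954216, 'origin': array([ 462.53283458,   31.34992969, 1741.03301594]), 'attitude': array([-177.30942628,    0.22218449,  -90.51351703])}
scene {'vertical_fov': 50.11196580197294, 'cx': 319.41508940510914, 'cy': 196.165481815036, 'k1': -0.09802699565065894, 'origin': array([1154.45954379,  631.68000852, 1060.10798076]), 'attitude': array([-1.38485941e+02,  8.20339596e-02,  1.35156340e+02])}
{'time': 0.1, 'q': array([-7.82542537e+01,  6.66984641e+00,  8.26313756e+01, -1.56557097e-03,
        9.07551975e+01, -2.16603299e+00]), 'qd': array([-0.03045263, -0.14960789, -0.04758429,  0.00552564, -0.06304629,
        0.06417705]), 'joint_torque': array([ 3.77147007e-03, -7.22889018e+01, -6.23863649e+01,  7.83133996e-02,
        2.27569195e-02, -6.44876809e-05]), 'position': array([ 162.23315158, -655.03245887,  218.00288818]), 'ee_rot': array([-1.79943562e+02, -5.68060599e-04,  1.39117592e+01]), 'wrist_force': array([ 0.84293419,  0.42105172, -0.14563892]), 'ft_torque': array([0.02657146, 0.02881595, 0.00140008]), 'finger_gap': 1.0020958722827262}
```

View pics/top0.png

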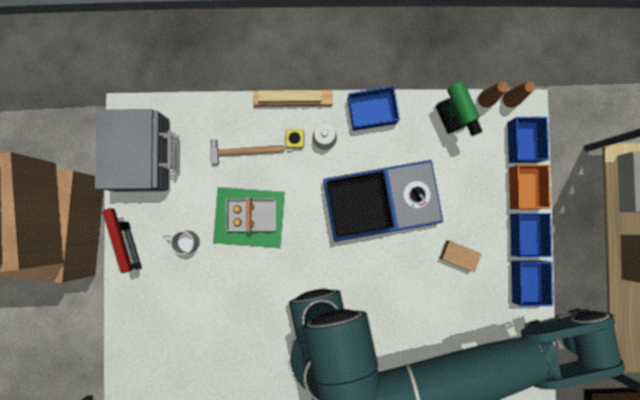

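View pics/scene0.png

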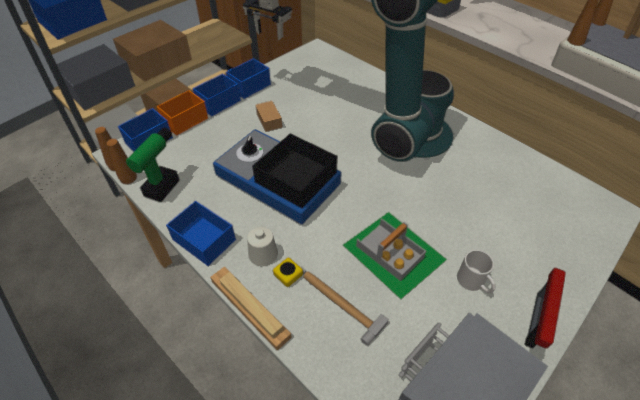

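The top view shows the tray on the mat at about (250,216), the tub at (361,205), the knob at (417,194), the mug at (185,243), the hammer and tape at (250,148), and the thread at (324,136). The scene view shows the same layout. I'll enlarge both areas next.

```bash
python3 - <<'E'
from h import *
im=np.load('last_top.npz')['im']; s=np.load('last_scene.npz')['im']
f=lambda i,x,y,w,h,k:cv2.resize(i[y:y+h,x:x+w],None,fx=k,fy=k,interpolation=cv2.INTER_CUBIC)
a=f(im,205,180,90,75,4.4444);b=f(im,315,150,135,100,2.96296)
c=f(s,340,205,110,100,3.6);d=f(s,210,120,135,100,2.96296)
top=np.hstack([cv2.resize(a,(400,300)),cv2.resize(b,(400,300))]);bot=np.hstack([cv2.resize(c,(400,300)),cv2.resize(d,(400,300))])
cv2.imwrite('pics/crop0.png',np.vstack([top,bot])[:,:,::-1])
E
```

```text
(no output)
```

View pics/crop0.png

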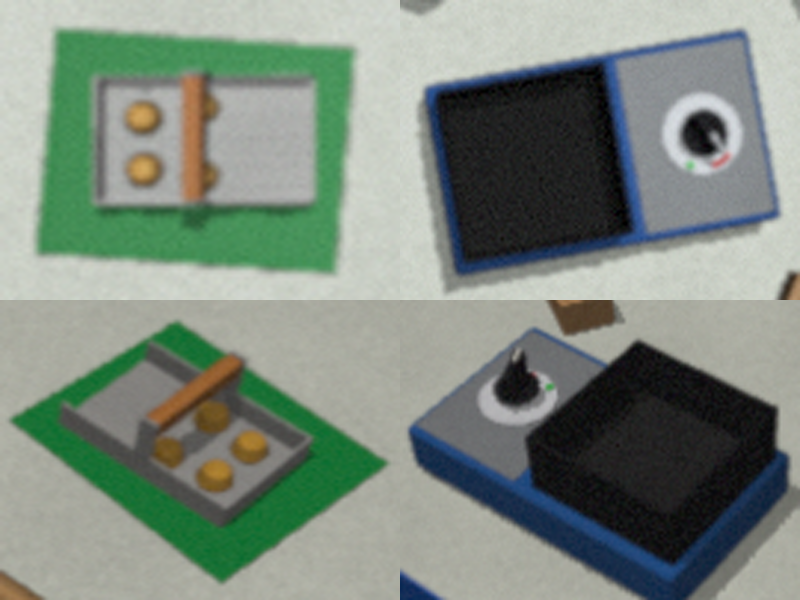

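The crops show the tray spout facing image right, which is world -y and towards the tub. The feet are in the rear half, with the handle bar between crop pixels (194,75) and (194,200). The knob pointer is on the red dots, down and to the right, and the green dot is at (690,166). Next I'll get poses from depth.

```bash
cat >> h.py <<'E'
def rays(p,uv):
    uv=np.asarray(uv,float).reshape(-1,2); f=200/np.tan(np.radians(p['vertical_fov']/2))
    q=(uv-[p['cx'],p['cy']])/f; s=q.copy()
    for _ in range(20): s=q/(1+p['k1']*(s**2).sum(1,keepdims=True))
    return np.c_[s,np.ones(len(s))]@R.from_euler('xyz',p['attitude'],degrees=True).as_matrix().T
def atz(p,uv,z):
    d=rays(p,uv); return p['origin']+d*((z-p['origin'][2])/d[:,2])[:,None]
def cloud(p,d):
    v,u=np.mgrid[:400,:640]; uv=np.c_[u.ravel(),v.ravel()]
    return (p['origin']+rays(p,uv)*d.reshape(-1,1)).reshape(400,640,3)
E
python3 - <<'E'
from h import *
p=vision.camera_params('top'); l=np.load('last_top.npz'); im,d=l['im'],l['d']; P=cloud(p,d)
print('zmed bench',np.nanmedian(P[320:380,120:280,2]))
V,U=np.mgrid[:400,:640]
def rect(m,n):
    r=cv2.minAreaRect(P[m][:,:2].astype(np.float32)); print(n,m.sum(),np.round(r[0],1),np.round(r[1],1),round(r[2],1),'z',np.median(P[m][:,2]).round(1))
box=(U>315)&(U<450)&(V>150)&(V<250); Z=P[:,:,2]
rect(box&(Z>50),'polisher');rect(box&(Z>128)&(U<400)&(Z<160),'rim');rect(box&(Z>105)&(U>404),'knob');rect(box&(Z>62)&(Z<74)&(U>398),'plate')
tb=(U>205)&(U<295)&(V>180)&(V<255)
rect(tb&(Z>70),'handle');rect(tb&(Z>18)&(Z<45),'tray');rect(tb&(im[:,:,1]>1.4*im[:,:,0]),'mat')
ca=lambda x,y:(205+x/4.4444,180+y/4.)
cb=lambda x,y:(315+x/2.963,150+y/3.)
print('tray rim',atz(p,[ca(97,77),ca(97,207),ca(315,77),ca(315,207)],37).round(1).tolist())
print('handle',atz(p,[ca(194,75),ca(194,200)],91).round(1).tolist())
print('mat',atz(p,[ca(57,30),ca(355,47),ca(335,271),ca(37,254)],3).round(1).tolist())
print('feet',atz(p,[ca(143,117),ca(143,169),ca(210,108),ca(210,175)],20).round(1).tolist())
cb2=lambda x,y:cb(x-400,y)
print('plate',atz(p,[cb2(703,134)],75),'dot',atz(p,[cb2(690,166),cb2(720,160)],75),'housing',atz(p,[cb2(745,33),cb2(777,215),cb2(459,272),cb2(428,90)],70).round(1).tolist())
E
```

```text
zmed bench 0.16794277656856593
polisher 7184 [ 546.  -200.5] [448.5 299.7] 85.3 z 74.0
rim 493 [ 533.8 -103.1] [190.4 190.8] 9.4 z 144.2
knob 90 [ 527.9 -136.4] [ 49.6 356.7] 13.4 z 123.0
plate 1667 [ 566.3 -297.5] [221.8 152.3] 8.9 z 70.0
handle 206 [503.7 154.2] [245.9 107.4] 89.8 z 91.4
tray 271 [503.8 270.4] [171.1 108. ] 89.5 z 30.6
mat 2006 [489.9 214.3] [369.1 195.8] 85.5 z 3.2
tray rim [[557.1, 350.8, 37.0], [444.5, 350.9, 37.0], [555.5, 180.4, 37.0], [443.1, 181.0, 37.0]]
handle [[555.1, 267.1, 91.0], [450.3, 267.4, 91.0]]
mat [[600.9, 389.2, 3.0], [583.6, 151.4, 3.0], [386.4, 168.4, 3.0], [403.1, 405.1, 3.0]]
feet [[522.6, 317.6, 20.0], [477.2, 317.7, 20.0], [530.0, 264.7, 20.0], [471.5, 264.9, 20.0]]
plate [[ 564.59164618 -302.07835405   75.        ]] dot [[ 528.55397265 -286.50455457   75.        ]
 [ 535.01469348 -321.03050185   75.        ]] housing [[679.6, -353.9, 70.0], [472.4, -386.5, 70.0], [411.6, -21.4, 70.0], [617.7, 11.9, 70.0]]
```

```bash
cat >> h.py <<'E'
import json
def rows(wps,grip=None,mm=55,deg=9,start=None):
    """wps: list of (xyz, R or yaw deg (tool down)); prints rounded tool-axis rows"""
    s=ctrl.state(); p,r=(np.array(s['position']),R.from_euler('xyz',s['ee_rot'],degrees=True)) if start is None else start
    out=[]
    for x,o in wps:
        o=o if isinstance(o,R) else R.from_euler('xyz',[180,0,o],degrees=True)
        dv=(r.inv()*o).as_rotvec(); n=int(max(1,np.ceil(np.linalg.norm(np.array(x)-p)/mm),np.ceil(np.degrees(np.linalg.norm(dv))/deg)))
        p0,r0=p,r
        for k in range(1,n+1):
            pt=p0+(np.array(x)-p0)*k/n; rt=r0*R.from_rotvec(dv*k/n)
            t=(r.inv().apply(pt-p)).round(0 if mm>10 else 1); w=(r.inv()*rt).as_rotvec().round(3)
            row={a:float(b) for a,b in zip(('x','y','z','wx','wy','wz'),[*t,*w]) if abs(b)>1e-6}
            if grip is not None: row['grip']=grip
            out.append(row); p=p+r.apply(t); r=r*R.from_rotvec(w)
    print(len(out)); 
    for i in range(0,len(out),10): print(json.dumps(out[i:i+10]))
    return p,r
E
python3 - <<'E'
from h import *
rows([((480,-300,300),0)])
E
```

```text
9
[{"x": 44.0, "y": -30.0, "z": -9.0, "wz": 0.027}, {"x": 43.0, "y": -31.0, "z": -9.0, "wz": 0.027}, {"x": 42.0, "y": -32.0, "z": -9.0, "wz": 0.027}, {"x": 41.0, "y": -33.0, "z": -9.0, "wz": 0.027}, {"x": 40.0, "y": -35.0, "z": -9.0, "wx": -0.001, "wz": 0.027}, {"x": 40.0, "y": -35.0, "z": -10.0, "wz": 0.027}, {"x": 38.0, "y": -36.0, "z": -9.0, "wz": 0.027}, {"x": 37.0, "y": -38.0, "z": -9.0, "wz": 0.027}, {"x": 37.0, "y": -38.0, "z": -9.0, "wz": 0.027}]
```

play_rows:
  targets:
    - {"x": 44, "y": -30, "z": -9, "wz": 0.027}
    - {"x": 43, "y": -31, "z": -9, "wz": 0.027}
    - {"x": 42, "y": -32, "z": -9, "wz": 0.027}
    - {"x": 41, "y": -33, "z": -9, "wz": 0.027}
    - {"x": 40, "y": -35, "z": -9, "wz": 0.027}
    - {"x": 40, "y": -35, "z": -10, "wz": 0.027}
    - {"x": 38, "y": -36, "z": -9, "wz": 0.027}
    - {"x": 37, "y": -38, "z": -9, "wz": 0.027}
    - {"x": 37, "y": -38, "z": -9, "wz": 0.027}
    - {"x": 0}

```text
$.targets[0]: bad value
```

```bash
python3 - <<'E'
from h import *
p,im,d=snap('wrist'); print(p['origin'],p['attitude'],ctrl.state()['q'].round(1)); cv2.imwrite('pics/w1.png',im[:,:,::-1])
np.save('pw1.npy',p,allow_pickle=True)
rows([((501,267,260),0),((501,267,140),0)])
E
```

```text
[ 234.66547662 -638.6985577   382.83966944] [ 1.64479730e+02  1.08472603e-01 -7.60150417e+01] [-78.3   6.7  82.6  -0.   90.8  -2.2]
21
[{"x": 31.0, "y": -45.0, "z": -2.0, "wz": 0.013}, {"x": 30.0, "y": -46.0, "z": -3.0, "wz": 0.014}, {"x": 29.0, "y": -46.0, "z": -2.0, "wz": 0.013}, {"x": 29.0, "y": -46.0, "z": -2.0, "wz": 0.014}, {"x": 28.0, "y": -47.0, "z": -2.0, "wz": 0.013}, {"x": 27.0, "y": -47.0, "z": -3.0, "wz": 0.014}, {"x": 27.0, "y": -48.0, "z": -2.0, "wz": 0.013}, {"x": 26.0, "y": -48.0, "z": -2.0, "wz": 0.014}, {"x": 26.0, "y": -48.0, "z": -3.0, "wz": 0.013}, {"x": 25.0, "y": -48.0, "z": -2.0, "wz": 0.014}]
[{"x": 24.0, "y": -49.0, "z": -2.0, "wz": 0.013}, {"x": 24.0, "y": -49.0, "z": -2.0, "wx": -0.001, "wz": 0.014}, {"x": 22.0, "y": -50.0, "z": -3.0, "wz": 0.013}, {"x": 23.0, "y": -50.0, "z": -2.0, "wz": 0.014}, {"x": 21.0, "y": -50.0, "z": -3.0, "wz": 0.013}, {"x": 21.0, "y": -50.0, "z": -2.0, "wz": 0.014}, {"x": 20.0, "y": -51.0, "z": -2.0, "wz": 0.013}, {"x": 20.0, "y": -51.0, "z": -3.0, "wz": 0.014}, {"z": 40.0}, {"z": 40.0}]
[{"z": 40.0}]
```

View pics/w1.png

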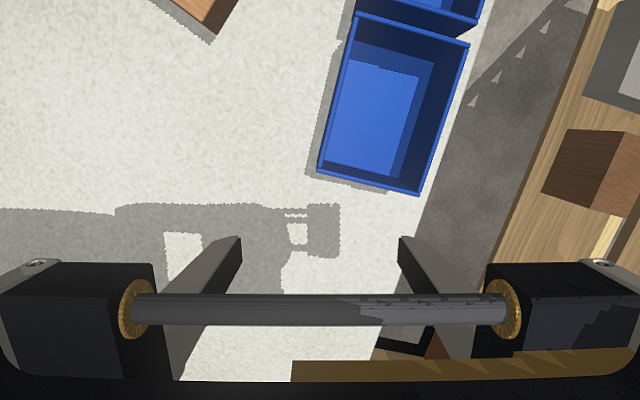

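The move was refused because every row needs all its keys, so this picture (4 of 10) only shows the start pose. The fingers are at the bottom of the wrist view. I'll resend with full rows.

play_rows:
  targets:
    - {"x": 44, "y": -30, "z": -9, "wx": 0, "wy": 0, "wz": 0.027, "grip": 100}
    - {"x": 43, "y": -31, "z": -9, "wx": 0, "wy": 0, "wz": 0.027, "grip": 100}
    - {"x": 42, "y": -32, "z": -9, "wx": 0, "wy": 0, "wz": 0.027, "grip": 100}
    - {"x": 41, "y": -33, "z": -9, "wx": 0, "wy": 0, "wz": 0.027, "grip": 100}
    - {"x": 40, "y": -35, "z": -9, "wx": 0, "wy": 0, "wz": 0.027, "grip": 100}
    - {"x": 40, "y": -35, "z": -10, "wx": 0, "wy": 0, "wz": 0.027, "grip": 100}
    - {"x": 38, "y": -36, "z": -9, "wx": 0, "wy": 0, "wz": 0.027, "grip": 100}
    - {"x": 37, "y": -38, "z": -9, "wx": 0, "wy": 0, "wz": 0.027, "grip": 100}
    - {"x": 37, "y": -38, "z": -9, "wx": 0, "wy": 0, "wz": 0.027, "grip": 100}
    - {"x": 0, "y": 0, "z": 0, "wx": 0, "wy": 0, "wz": 0, "grip": 100}

```text
time: 1.4
position: [482.1, -298.2, 301.1]
ee_rot: [-180.0, -0.0, 0.2]
wrist_force: [-0.5, -0.6, -0.2]
finger_gap: 0.999
```

```bash
sed -i "s/ if abs(b)>1e-6}/}/; s/if grip is not None: row\['grip'\]=grip/row['grip']=100 if grip is None else grip/" h.py
sed -i "s/print(json.dumps(out\[i:i+10\]))/print(json.dumps(out[i:i+10],separators=(',',':')).replace('.0,',',').replace('-0,','0,'))/" h.py
python3 - <<'E'
from h import *
p,im,d=snap('wrist'); print(p['origin'],p['attitude'],ctrl.state()['q'].round(1)); cv2.imwrite('pics/w2.png',im[:,:,::-1])
np.save('pw1.npy',p,allow_pickle=True)
rows([((501,267,260),0),((501,267,140),0)])
E
```

```text
[ 556.57072718 -299.34033225  465.97891087] [ 1.64504848e+02  4.90788381e-02 -8.97413976e+01] [-34.5  -7.4  89.1  -0.   98.4  55.4]
14
[{"x":2,"y":-51,"z":4,"wx":0,"wy":0,"wz":0,"grip":100},{"x":2,"y":-52,"z":3,"wx":0,"wy":0,"wz":0,"grip":100},{"x":2,"y":-51,"z":4,"wx":0,"wy":0,"wz":0.001,"grip":100},{"x":2,"y":-52,"z":4,"wx":0,"wy":0,"wz":0,"grip":100},{"x":2,"y":-51,"z":3,"wx":0,"wy":0,"wz":0,"grip":100},{"x":1,"y":-52,"z":4,"wx":0,"wy":0,"wz":0,"grip":100},{"x":2,"y":-51,"z":4,"wx":0,"wy":0,"wz":0.001,"grip":100},{"x":2,"y":-52,"z":4,"wx":0,"wy":0,"wz":0,"grip":100},{"x":2,"y":-51,"z":3,"wx":0,"wy":0,"wz":0,"grip":100},{"x":2,"y":-52,"z":4,"wx":0,"wy":0,"wz":0,"grip":100}]
[{"x":2,"y":-51,"z":4,"wx":0,"wy":0,"wz":0,"grip":100},{"x":0,"y":0,"z":40,"wx":0,"wy":0,"wz":0,"grip":100},{"x":0,"y":0,"z":40,"wx":0,"wy":0,"wz":0,"grip":100},{"x":0,"y":0,"z":40,"wx":0,"wy":0,"wz":0,"grip":100}]
```

View pics/w2.png

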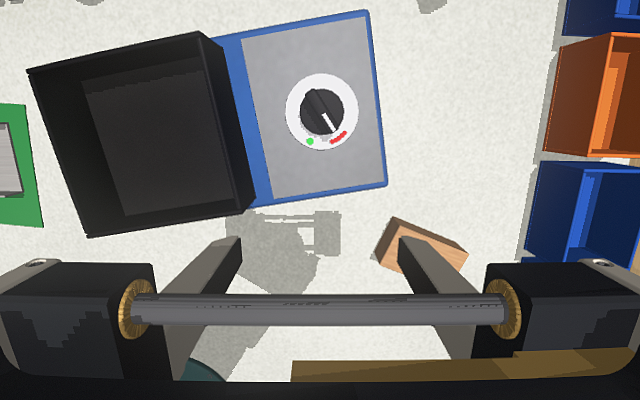

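The wrist view shows the plate centre at about (322,111), the pointer tip at (334,131), red dots at (338,137) and the green dot at (310,141). I'll work out the knob pose and start moving to the tray.

```bash
python3 - <<'E'
from h import *
p=np.load('pw1.npy',allow_pickle=True).item(); l=np.load('last_wrist.npz'); im,d=l['im'],l['d']; P=cloud(p,d); Z=P[:,:,2]
V,U=np.mgrid[:400,:640]; b=(U>280)&(U<365)&(V>65)&(V<160)
m=b&(Z>116)&(Z<135); q=P[m][:,:2]; r=cv2.minAreaRect(q.astype(np.float32)); print(m.sum(),np.median(Z[m]),r,q.mean(0))
e,v=np.linalg.eigh(np.cov(q.T)); print('bar yaw',np.degrees(np.arctan2(v[1,1],v[0,1])))
m=b&(im.min(2)>190)&(Z<90); r2=cv2.minEnclosingCircle(P[m][:,:2].astype(np.float32)); print('plate',r2,np.median(Z[m]))
g=atz(p,[(310,141)],75)[0]; t=atz(p,[(334,131)],100)[0]; print('green',g,'pointer',t)
for c in (np.array(r[0]),np.array(r2[0])):
  a=lambda x:np.degrees(np.arctan2(x[1]-c[1],x[0]-c[0]));print(c,'green',a(g),np.hypot(*(g[:2]-c)),'pointer',a(t))
m=(U<240)&(Z>138)&(Z<150); r=cv2.minAreaRect(P[m][:,:2].astype(np.float32));print('rim',r,m.sum())
E
```

```text
629 121.50377651148852 ((566.3078002929688, -302.11444091796875), (53.22683334350586, 14.102418899536133), 33.56454849243164) [ 566.85489427 -301.70961424]
bar yaw -146.4364040697668
plate ((567.0147705078125, -301.6639404296875), 46.23454666137695) 72.76873579268167
green [ 531.204007   -287.45121046   75.        ] pointer [ 544.55106985 -316.4992249   100.        ]
[ 566.30780029 -302.11444092] green 157.3291836314618 38.04322056481788 pointer -146.52872638777382
[ 567.01477051 -301.66394043] green 158.3526489398119 38.528073869981974 pointer -146.55877183637784
rim ((533.0416259765625, -104.25518035888672), (190.99368286132812, 191.86585998535156), 9.448217391967773) 4827
```

play_rows:
  targets:
    - {"x": 2, "y": -51, "z": 4, "wx": 0, "wy": 0, "wz": 0, "grip": 100}
    - {"x": 2, "y": -52, "z": 3, "wx": 0, "wy": 0, "wz": 0, "grip": 100}
    - {"x": 2, "y": -51, "z": 4, "wx": 0, "wy": 0, "wz": 0, "grip": 100}
    - {"x": 2, "y": -52, "z": 4, "wx": 0, "wy": 0, "wz": 0, "grip": 100}
    - {"x": 2, "y": -51, "z": 3, "wx": 0, "wy": 0, "wz": 0, "grip": 100}
    - {"x": 1, "y": -52, "z": 4, "wx": 0, "wy": 0, "wz": 0, "grip": 100}
    - {"x": 2, "y": -51, "z": 4, "wx": 0, "wy": 0, "wz": 0, "grip": 100}
    - {"x": 2, "y": -52, "z": 4, "wx": 0, "wy": 0, "wz": 0, "grip": 100}
    - {"x": 2, "y": -51, "z": 3, "wx": 0, "wy": 0, "wz": 0, "grip": 100}
    - {"x": 2, "y": -52, "z": 4, "wx": 0, "wy": 0, "wz": 0, "grip": 100}

```text
time: 2.7
position: [499.5, 215.0, 263.3]
ee_rot: [180.0, -0.0, -0.1]
wrist_force: [1.0, -0.5, 0.3]
finger_gap: 0.995
```

play_rows:
  targets:
    - {"x": 2, "y": -51, "z": 4, "wx": 0, "wy": 0, "wz": 0, "grip": 100}
    - {"x": 0, "y": 0, "z": 20, "wx": 0, "wy": 0, "wz": 0, "grip": 100}
    - {"x": 0, "y": 0, "z": 0, "wx": 0, "wy": 0, "wz": 0, "grip": 100}

```text
time: 3.08
position: [501.1, 264.2, 237.5]
ee_rot: [179.9, 0.2, -0.0]
wrist_force: [0.5, -0.6, 0.8]
finger_gap: 0.999
```

```bash
python3 - <<'E'
from h import *
p,im,d=snap('wrist'); print(p['origin'],p['attitude'],ctrl.state()['position']); cv2.imwrite('pics/w3.png',im[:,:,::-1])
P=cloud(p,d);Z=P[:,:,2]; V,U=np.mgrid[:400,:640]
m=(Z>84)&(Z<96)&(V<240); r=cv2.minAreaRect(P[m][:,:2].astype(np.float32)); print('handle',m.sum(),np.median(Z[m]),r)
E
```

```text
[576.15449818 263.09322964 402.18503197] [ 1.64303186e+02 -5.31014477e-02 -8.99630264e+01] [501.44031561 264.05150522 238.92779657]
handle 4602 89.34278133267651 ((557.4076538085938, 228.43753051757812), (697.7846069335938, 242.6721649169922), 87.80152130126953)
```

View pics/w3.png

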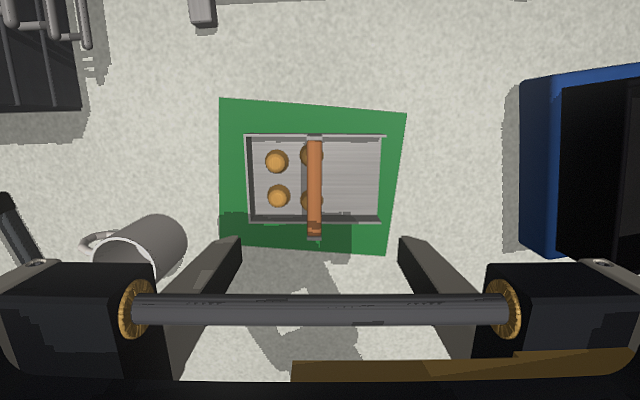

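The wrist view (picture 6) shows the handle bar from (314,141) to (315,236), and the tray spout on the right. I'll locate the bar precisely.

```bash
python3 - <<'E'
from h import *
p=vision.camera_params('wrist'); l=np.load('last_wrist.npz'); d=l['d']
P=cloud(p,d);Z=P[:,:,2]; V,U=np.mgrid[:400,:640]
m=(Z>84)&(Z<96)&(V<239)&(V>125)&(U>290)&(U<340); r=cv2.minAreaRect(P[m][:,:2].astype(np.float32)); print('handle',m.sum(),np.median(Z[m]),r)
print(atz(p,[(314,141),(315,236)],91))
E
```

```text
handle 1533 91.03388259620135 ((504.9450378417969, 268.1518249511719), (15.720369338989258, 110.9579849243164), 89.56785583496094)
[[555.35009457 267.99269383  91.        ]
 [452.35907423 267.36305774  91.        ]]
```

play_rows:
  targets:
    - {"x": 2, "y": -4, "z": 45, "wx": 0, "wy": 0, "wz": 0, "grip": 100}
    - {"x": 0, "y": 0, "z": 45, "wx": 0, "wy": 0, "wz": 0, "grip": 100}
    - {"x": 0, "y": 0, "z": 40, "wx": 0, "wy": 0, "wz": 0, "grip": 100}
    - {"x": 0, "y": 0, "z": 30, "wx": 0, "wy": 0, "wz": 0, "grip": 100}
    - {"x": 0, "y": 0, "z": 18, "wx": 0, "wy": 0, "wz": 0, "grip": 100}
    - {"x": 0, "y": 0, "z": 0, "wx": 0, "wy": 0, "wz": 0, "grip": 100}
    - {"x": 0, "y": 0, "z": 0, "wx": 0, "wy": 0, "wz": 0, "grip": 100}
  grip_force: 30

```text
time: 4.0
position: [504.2, 269.5, 63.3]
ee_rot: [-180.0, -0.1, -0.0]
wrist_force: [-0.2, 0.3, 0.3]
finger_gap: 1.001
```

play_rows:
  targets:
    - {"x": 0, "y": 0, "z": 0, "wx": 0, "wy": 0, "wz": 0, "grip": 40}
    - {"x": 0, "y": 0, "z": 0, "wx": 0, "wy": 0, "wz": 0, "grip": 20}
    - {"x": 0, "y": 0, "z": 0, "wx": 0, "wy": 0, "wz": 0, "grip": 0}
    - {"x": 0, "y": 0, "z": 0, "wx": 0, "wy": 0, "wz": 0, "grip": 0}
    - {"x": 0, "y": 0, "z": 0, "wx": 0, "wy": 0, "wz": 0, "grip": 0}
    - {"x": 0, "y": 0, "z": 0, "wx": 0, "wy": 0, "wz": 0, "grip": 0}
  grip_force: 40

```text
time: 4.75
position: [503.4, 269.5, 61.6]
ee_rot: [180.0, 0.0, -0.0]
wrist_force: [-0.3, 0.1, -0.1]
finger_gap: 0.405
```

play_rows:
  targets:
    - {"x": 0, "y": 0, "z": 0, "wx": 0, "wy": 0, "wz": 0, "grip": 0}
    - {"x": 0, "y": 0, "z": 0, "wx": 0, "wy": 0, "wz": 0, "grip": 0}
    - {"x": 0, "y": 0, "z": 0, "wx": 0, "wy": 0, "wz": 0, "grip": 0}
    - {"x": 0, "y": 0, "z": 0, "wx": 0, "wy": 0, "wz": 0, "grip": 0}
    - {"x": 0, "y": 0, "z": 0, "wx": 0, "wy": 0, "wz": 0, "grip": 0}

```text
time: 5.38
position: [503.4, 269.5, 61.7]
ee_rot: [180.0, -0.0, -0.0]
wrist_force: [-0.1, 0.3, -0.3]
finger_gap: 0.17
```

```bash
python3 - <<'E'
from h import *
s=ctrl.state(); print(s['position'],s['finger_gap'],s['q'].round(1),s['wrist_force'])
E
```

```text
[503.43812728 269.46067961  61.65761094] 0.1699671130294957 [ 25.6  -1.3 105.7  -0.   75.6 115.6] [-0.05626066  0.33571255 -0.25802817]
```

play_rows:
  targets:
    - {"x": 0, "y": 0, "z": -8, "wx": 0, "wy": 0, "wz": 0, "grip": 0}
    - {"x": 0, "y": 0, "z": -20, "wx": 0, "wy": 0, "wz": 0, "grip": 0}
    - {"x": 0, "y": 0, "z": -30, "wx": 0, "wy": 0, "wz": 0, "grip": 0}
    - {"x": 0, "y": 0, "z": -35, "wx": 0, "wy": 0, "wz": 0, "grip": 0}
    - {"x": 0, "y": 0, "z": -35, "wx": 0, "wy": 0, "wz": 0, "grip": 0}
    - {"x": 0, "y": 0, "z": -30, "wx": 0, "wy": 0, "wz": 0, "grip": 0}
    - {"x": 0, "y": 0, "z": -15, "wx": 0, "wy": 0, "wz": 0, "grip": 0}
    - {"x": 0, "y": 0, "z": -5, "wx": 0, "wy": 0, "wz": 0, "grip": 0}

```text
time: 6.38
position: [503.5, 269.5, 240.6]
ee_rot: [-180.0, -0.1, -0.0]
wrist_force: [0.5, 0.5, -4.0]
finger_gap: 0.165
```

play_rows:
  targets:
    - {"x": 0, "y": 8, "z": 0, "wx": 0, "wy": 0, "wz": -0.02, "grip": 0}
    - {"x": 0, "y": 16, "z": 0, "wx": 0, "wy": 0, "wz": -0.02, "grip": 0}
    - {"x": 0, "y": 24, "z": 0, "wx": 0, "wy": 0, "wz": -0.025, "grip": 0}
    - {"x": 0, "y": 28, "z": 0, "wx": 0, "wy": 0, "wz": -0.025, "grip": 0}
    - {"x": 0, "y": 28, "z": 0, "wx": 0, "wy": 0, "wz": -0.025, "grip": 0}
    - {"x": 0, "y": 28, "z": 0, "wx": 0, "wy": 0, "wz": -0.025, "grip": 0}
    - {"x": 0, "y": 24, "z": 0, "wx": 0, "wy": 0, "wz": -0.025, "grip": 0}
    - {"x": 0, "y": 18, "z": 0, "wx": 0, "wy": 0, "wz": 0, "grip": 0}
    - {"x": 0, "y": 10, "z": 0, "wx": 0, "wy": 0, "wz": 0, "grip": 0}
    - {"x": 0, "y": 0, "z": 0, "wx": 0, "wy": 0, "wz": 0, "grip": 0}

```text
time: 7.62
position: [520.2, 86.1, 239.4]
ee_rot: [-180.0, 0.0, 9.4]
wrist_force: [0.6, -0.4, -3.4]
finger_gap: 0.169
```

```bash
cat >> h.py <<'E'
C=np.array([533,-104.]);Y=9.45;uy=np.array([-np.sin(np.radians(Y)),np.cos(np.radians(Y))])
def pour(th,own,z,off=(85,-58.7)):  # spout tip at tub own y, height z; tilt th deg -> TCP pose
    t=np.radians(th); c,s=np.cos(t),np.sin(t)
    h=off[0]*c+off[1]*s; v=-off[0]*s+off[1]*c
    xy=C+uy*(own+h)   # h along -own y
    return np.r_[xy,z-v],R.from_euler('xyz',[180,0,Y],degrees=True)*R.from_rotvec([t,0,0])
E
python3 - <<'E'
from h import *
s=ctrl.state(); print(s['position'],s['ee_rot'],s['finger_gap'],s['q'].round(1),s['wrist_force'])
a=rows([pour(0,25,170)],0,mm=25)
b=rows([pour(20,25,160),pour(40,30,145),pour(60,30,135)],0,mm=50,deg=5,start=a)
E
```

```text
[520.18764949  86.13426482 239.3762251 ] [-1.79995375e+02  2.40780843e-02  9.39219213e+00] 0.16912323488825906 [  6.6 -12.2  98.9   0.   93.4  87.2] [ 0.57012866 -0.43150922 -3.39994477]
4
[{"x":-5,"y":20,"z":3,"wx":0,"wy":0,"wz":0,"grip":0},{"x":-4,"y":20,"z":2,"wx":0,"wy":0,"wz":-0.001,"grip":0},{"x":-5,"y":20,"z":3,"wx":0,"wy":0,"wz":0,"grip":0},{"x":-5,"y":20,"z":3,"wx":0,"wy":0,"wz":0,"grip":0}]
13
[{"x":0,"y":6,"z":-4,"wx":0.087,"wy":0,"wz":0,"grip":0},{"x":0,"y":6,"z":-4,"wx":0.087,"wy":0,"wz":0,"grip":0},{"x":0,"y":5,"z":-5,"wx":0.088,"wy":0,"wz":0,"grip":0},{"x":0,"y":5,"z":-6,"wx":0.087,"wy":0,"wz":0,"grip":0},{"x":0,"y":7,"z":-2,"wx":0.087,"wy":0,"wz":0,"grip":0},{"x":0,"y":6,"z":-3,"wx":0.088,"wy":0,"wz":0,"grip":0},{"x":0,"y":6,"z":-4,"wx":0.087,"wy":0,"wz":0,"grip":0},{"x":0,"y":5,"z":-4,"wx":0.087,"wy":0,"wz":0,"grip":0},{"x":0,"y":6,"z":-4,"wx":0.07,"wy":0,"wz":0,"grip":0},{"x":0,"y":7,"z":-4,"wx":0.07,"wy":0,"wz":0,"grip":0}]
[{"x":0,"y":5,"z":-4,"wx":0.069,"wy":0,"wz":0,"grip":0},{"x":0,"y":6,"z":-5,"wx":0.07,"wy":0,"wz":0,"grip":0},{"x":0,"y":5,"z":-5,"wx":0.07,"wy":0,"wz":0,"grip":0}]
```

play_rows:
  targets:
    - {"x": -5, "y": 14, "z": 3, "wx": 0, "wy": 0, "wz": 0, "grip": 0}
    - {"x": -5, "y": 22, "z": 3, "wx": 0, "wy": 0, "wz": 0, "grip": 0}
    - {"x": -5, "y": 22, "z": 3, "wx": 0, "wy": 0, "wz": 0, "grip": 0}
    - {"x": -4, "y": 14, "z": 2, "wx": 0, "wy": 0, "wz": 0, "grip": 0}
    - {"x": 0, "y": 8, "z": 0, "wx": 0, "wy": 0, "wz": 0, "grip": 0}
    - {"x": 0, "y": 6, "z": -4, "wx": 0.08, "wy": 0, "wz": 0, "grip": 0}
    - {"x": 0, "y": 6, "z": -4, "wx": 0.08, "wy": 0, "wz": 0, "grip": 0}
    - {"x": 0, "y": 0, "z": 0, "wx": 0, "wy": 0, "wz": 0, "grip": 0}

```text
time: 8.62
position: [516.9, -8.6, 236.1]
ee_rot: [-170.8, 0.0, 9.3]
wrist_force: [0.1, -0.9, -3.1]
finger_gap: 0.168
```

```bash
python3 - <<'E'
from h import *
s=ctrl.state(); print(s['position'],s['ee_rot'],s['finger_gap'],s['q'].round(1),s['wrist_force'],pour(9.2,25,165))
b=rows([pour(20,25,160),pour(40,30,145),pour(60,30,135)],0,mm=50,deg=5)
E
```

```text
[516.87737277  -8.6137377  236.13524938] [-1.70828417e+02  6.48161736e-03  9.34689319e+00] 0.16790501595535987 [ -8.9 -12.1  99.4   8.7  95.5  72.4] [ 0.11118175 -0.86387611 -3.11163794] (array([516.65986942,  -5.82902464, 236.53479971]), Rotation.from_matrix(array([[ 9.86429257e-01,  1.62074790e-01, -2.62503880e-02],
                            [ 1.64186847e-01, -9.73740093e-01,  1.57711481e-01],
                            [ 1.73472348e-18, -1.59881188e-01, -9.87136265e-01]])))
12
[{"x":0,"y":3,"z":-3,"wx":0.063,"wy":0,"wz":-0.001,"grip":0},{"x":0,"y":4,"z":-4,"wx":0.063,"wy":0,"wz":0,"grip":0},{"x":0,"y":3,"z":-4,"wx":0.063,"wy":0,"wz":-0.001,"grip":0},{"x":0,"y":6,"z":-2,"wx":0.087,"wy":0,"wz":0,"grip":0},{"x":0,"y":6,"z":-3,"wx":0.088,"wy":0,"wz":0,"grip":0},{"x":0,"y":6,"z":-4,"wx":0.087,"wy":0,"wz":0,"grip":0},{"x":0,"y":6,"z":-4,"wx":0.087,"wy":0,"wz":0,"grip":0},{"x":0,"y":6,"z":-3,"wx":0.07,"wy":0,"wz":0,"grip":0},{"x":0,"y":6,"z":-4,"wx":0.07,"wy":0,"wz":0,"grip":0},{"x":0,"y":6,"z":-5,"wx":0.069,"wy":0,"wz":0,"grip":0}]
[{"x":0,"y":6,"z":-5,"wx":0.07,"wy":0,"wz":0,"grip":0},{"x":0,"y":5,"z":-5,"wx":0.07,"wy":0,"wz":0,"grip":0}]
```

j4 goes positive under tilt, so there is plenty of range. I'll pour now.

play_rows:
  targets:
    - {"x": 0, "y": 3, "z": -3, "wx": 0.063, "wy": 0, "wz": 0, "grip": 0}
    - {"x": 0, "y": 4, "z": -4, "wx": 0.063, "wy": 0, "wz": 0, "grip": 0}
    - {"x": 0, "y": 3, "z": -4, "wx": 0.063, "wy": 0, "wz": 0, "grip": 0}
    - {"x": 0, "y": 6, "z": -2, "wx": 0.087, "wy": 0, "wz": 0, "grip": 0}
    - {"x": 0, "y": 6, "z": -3, "wx": 0.087, "wy": 0, "wz": 0, "grip": 0}
    - {"x": 0, "y": 6, "z": -4, "wx": 0.087, "wy": 0, "wz": 0, "grip": 0}
    - {"x": 0, "y": 6, "z": -4, "wx": 0.087, "wy": 0, "wz": 0, "grip": 0}
    - {"x": 0, "y": 6, "z": -3, "wx": 0.07, "wy": 0, "wz": 0, "grip": 0}
    - {"x": 0, "y": 6, "z": -4, "wx": 0.07, "wy": 0, "wz": 0, "grip": 0}
    - {"x": 0, "y": 6, "z": -5, "wx": 0.07, "wy": 0, "wz": 0, "grip": 0}

```text
time: 9.88
position: [526.7, -67.5, 240.8]
ee_rot: [-128.0, 0.1, 9.5]
wrist_force: [0.2, 0.4, -1.4]
finger_gap: 0.171
```

play_rows:
  targets:
    - {"x": 0, "y": 6, "z": -5, "wx": 0.07, "wy": 0, "wz": 0, "grip": 0}
    - {"x": 0, "y": 5, "z": -5, "wx": 0.07, "wy": 0, "wz": 0, "grip": 0}
    - {"x": 0, "y": 0, "z": 0, "wx": 0, "wy": 0, "wz": 0, "grip": 0}
    - {"x": 0, "y": 0, "z": 0, "wx": 0, "wy": 0, "wz": 0, "grip": 0}
    - {"x": 0, "y": 0, "z": 0, "wx": 0, "wy": 0, "wz": 0, "grip": 0}
    - {"x": 0, "y": 0, "z": 0, "wx": 0, "wy": 0, "wz": 0, "grip": 0}
    - {"x": 0, "y": 0, "z": 0, "wx": 0, "wy": 0, "wz": 0, "grip": 0}

```text
time: 10.75
position: [528.9, -82.1, 238.2]
ee_rot: [-120.0, -0.0, 9.5]
wrist_force: [-0.1, -0.1, -1.4]
finger_gap: 0.172
```

```bash
python3 - <<'E'
from h import *
s=ctrl.state(); print(s['position'],s['ee_rot'],s['finger_gap'],s['q'].round(1),s['wrist_force'],pour(60,30,135)[0])
p,im,d=snap('scene'); w=snap('wrist')[1]; t=snap('top')[1]
f=lambda i,x,y,w,h:cv2.resize(i[y:y+h,x:x+w],(400,300),interpolation=cv2.INTER_CUBIC)
cv2.imwrite('pics/c1.png',np.vstack([np.hstack([f(im,200,80,200,150),f(t,290,140,160,120)]),np.hstack([f(w,0,0,640,400),f(im,210,120,135,100)])])[:,:,::-1])
E
```

```text
[528.94849038 -82.10814888 238.24934954] [-1.20047000e+02 -1.55423359e-02  9.45371039e+00] 0.17157858712494908 [-32.9   9.1  92.2  46.5 118.3  55.3] [-0.06245137 -0.08550875 -1.41088791] [529.44300546 -82.62969197 237.96215932]
```

View pics/c1.png

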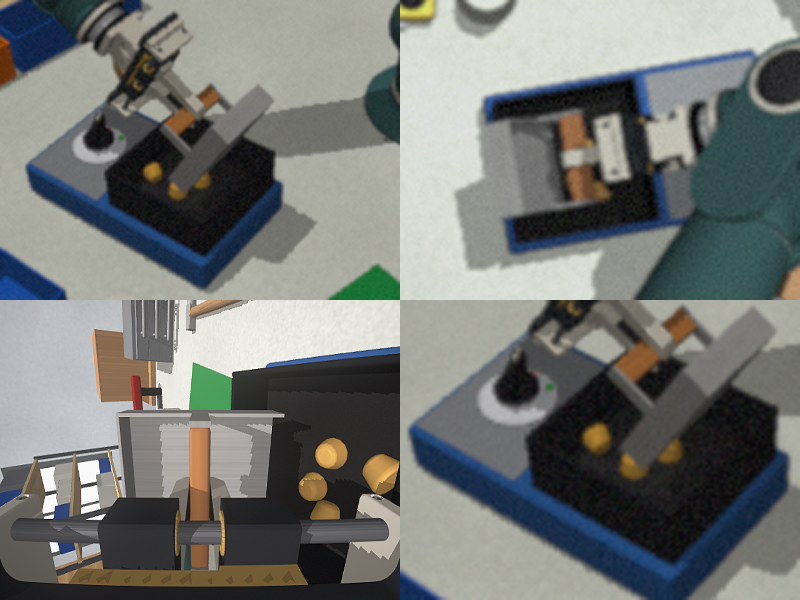

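The wrist view (lower left of the composite, picture 7) shows the tray empty and all four feet on the tub floor. The measured load also dropped by about 2 N. I'll return the tray now.

```bash
python3 - <<'E'
from h import *
rows([pour(60,30,175),pour(0,60,180),((503.4,269.5,235),0),((503.4,269.5,85),0)],0,mm=50,deg=8)
E
```

```text
17
[{"x":0,"y":-34,"z":-20,"wx":0,"wy":0,"wz":0,"grip":0},{"x":0,"y":-4,"z":16,"wx":-0.131,"wy":0,"wz":0,"grip":0},{"x":0,"y":-5,"z":15,"wx":-0.131,"wy":0,"wz":0,"grip":0},{"x":0,"y":-7,"z":14,"wx":-0.131,"wy":0,"wz":0,"grip":0},{"x":0,"y":-10,"z":13,"wx":-0.13,"wy":0,"wz":0,"grip":0},{"x":0,"y":-11,"z":12,"wx":-0.131,"wy":0,"wz":0,"grip":0},{"x":0,"y":-12,"z":11,"wx":-0.131,"wy":0,"wz":0,"grip":0},{"x":0,"y":-14,"z":8,"wx":-0.131,"wy":0,"wz":0,"grip":0},{"x":0,"y":-14,"z":7,"wx":-0.131,"wy":0,"wz":0,"grip":0},{"x":6,"y":-46,"z":1,"wx":0,"wy":0,"wz":0.033,"grip":0}]
[{"x":5,"y":-46,"z":1,"wx":0,"wy":0,"wz":0.033,"grip":0},{"x":4,"y":-46,"z":0,"wx":0,"wy":0,"wz":0.033,"grip":0},{"x":2,"y":-46,"z":1,"wx":0,"wy":0,"wz":0.033,"grip":0},{"x":0,"y":-46,"z":1,"wx":0,"wy":0,"wz":0.033,"grip":0},{"x":0,"y":0,"z":50,"wx":0,"wy":0,"wz":0,"grip":0},{"x":0,"y":0,"z":50,"wx":0,"wy":0,"wz":0,"grip":0},{"x":0,"y":0,"z":50,"wx":0,"wy":0,"wz":0,"grip":0}]
```

play_rows:
  targets:
    - {"x": 0, "y": -34, "z": -20, "wx": 0, "wy": 0, "wz": 0, "grip": 0}
    - {"x": 0, "y": -4, "z": 16, "wx": -0.131, "wy": 0, "wz": 0, "grip": 0}
    - {"x": 0, "y": -5, "z": 15, "wx": -0.131, "wy": 0, "wz": 0, "grip": 0}
    - {"x": 0, "y": -7, "z": 14, "wx": -0.131, "wy": 0, "wz": 0, "grip": 0}
    - {"x": 0, "y": -10, "z": 13, "wx": -0.131, "wy": 0, "wz": 0, "grip": 0}
    - {"x": 0, "y": -11, "z": 12, "wx": -0.131, "wy": 0, "wz": 0, "grip": 0}
    - {"x": 0, "y": -12, "z": 11, "wx": -0.131, "wy": 0, "wz": 0, "grip": 0}
    - {"x": 0, "y": -14, "z": 8, "wx": -0.131, "wy": 0, "wz": 0, "grip": 0}
    - {"x": 0, "y": -14, "z": 7, "wx": -0.131, "wy": 0, "wz": 0, "grip": 0}
    - {"x": 0, "y": 0, "z": 0, "wx": 0, "wy": 0, "wz": 0, "grip": 0}

```text
time: 12.15
position: [508.3, 40.6, 238.9]
ee_rot: [179.9, -0.0, 9.7]
wrist_force: [0.8, 0.0, -2.0]
finger_gap: 0.168
```

play_rows:
  targets:
    - {"x": 6, "y": -46, "z": 1, "wx": 0, "wy": 0, "wz": 0.033, "grip": 0}
    - {"x": 5, "y": -46, "z": 1, "wx": 0, "wy": 0, "wz": 0.033, "grip": 0}
    - {"x": 4, "y": -46, "z": 0, "wx": 0, "wy": 0, "wz": 0.033, "grip": 0}
    - {"x": 2, "y": -46, "z": 1, "wx": 0, "wy": 0, "wz": 0.033, "grip": 0}
    - {"x": 0, "y": -46, "z": 1, "wx": 0, "wy": 0, "wz": 0.033, "grip": 0}
    - {"x": 0, "y": 0, "z": 40, "wx": 0, "wy": 0, "wz": 0, "grip": 0}
    - {"x": 0, "y": 0, "z": 40, "wx": 0, "wy": 0, "wz": 0, "grip": 0}
    - {"x": 0, "y": 0, "z": 40, "wx": 0, "wy": 0, "wz": 0, "grip": 0}
    - {"x": 0, "y": 0, "z": 20, "wx": 0, "wy": 0, "wz": 0, "grip": 0}
    - {"x": 0, "y": 0, "z": 0, "wx": 0, "wy": 0, "wz": 0, "grip": 0}

```text
time: 13.4
position: [503.0, 268.5, 93.9]
ee_rot: [179.9, 0.1, -0.1]
wrist_force: [-0.3, 0.4, -1.4]
finger_gap: 0.167
```

```bash
python3 - <<'E'
from h import *
s=ctrl.state(); print(s['position'],s['ee_rot'],s['finger_gap'],s['wrist_force'])
rows([((503.4,269.5,68),0),((503.4,269.5,62),0)],0,mm=9)
E
```

```text
[503.01353839 268.4801699   93.88241776] [ 1.79925390e+02  1.13007506e-01 -6.07453295e-02] 0.1670720061800949 [-0.34818755  0.39928984 -1.3746333 ]
4
[{"x":0.1,"y":-0.4,"z":8.6,"wx":0,"wy":0.001,"wz":0,"grip":0},{"x":0.2,"y":-0.3,"z":8.7,"wx":0.001,"wy":0,"wz":-0.001,"grip":0},{"x":0.1,"y":-0.3,"z":8.6,"wx":0,"wy":0.001,"wz":0,"grip":0},{"x":0,"y":0,"z":6,"wx":0,"wy":0,"wz":0,"grip":0}]
```

play_rows:
  targets:
    - {"x": 0, "y": 0, "z": 10, "wx": 0, "wy": 0, "wz": 0, "grip": 0}
    - {"x": 0, "y": 0, "z": 10, "wx": 0, "wy": 0, "wz": 0, "grip": 0}
    - {"x": 0, "y": 0, "z": 6, "wx": 0, "wy": 0, "wz": 0, "grip": 0}
    - {"x": 0, "y": 0, "z": 3, "wx": 0, "wy": 0, "wz": 0, "grip": 0}
    - {"x": 0, "y": 0, "z": 0, "wx": 0, "wy": 0, "wz": 0, "grip": 0}
    - {"x": 0, "y": 0, "z": 0, "wx": 0, "wy": 0, "wz": 0, "grip": 0}

```text
time: 14.15
position: [503.2, 269.2, 65.9]
ee_rot: [180.0, -0.0, -0.0]
wrist_force: [0.4, 0.0, -2.1]
finger_gap: 0.17
```

play_rows:
  targets:
    - {"x": 0, "y": 0, "z": 2, "wx": 0, "wy": 0, "wz": 0, "grip": 0}
    - {"x": 0, "y": 0, "z": 2, "wx": 0, "wy": 0, "wz": 0, "grip": 0}
    - {"x": 0, "y": 0, "z": 0.5, "wx": 0, "wy": 0, "wz": 0, "grip": 0}
    - {"x": 0, "y": 0, "z": 0, "wx": 0, "wy": 0, "wz": 0, "grip": 0}
    - {"x": 0, "y": 0, "z": 0, "wx": 0, "wy": 0, "wz": 0, "grip": 0}

```text
time: 14.78
position: [503.2, 269.1, 61.6]
ee_rot: [180.0, -0.0, -0.0]
wrist_force: [-1.5, -1.2, 5.4]
finger_gap: 0.167
```

On the mat, with contact force 5 N. I'll open.

play_rows:
  targets:
    - {"x": 0, "y": 0, "z": 0, "wx": 0, "wy": 0, "wz": 0, "grip": 30}
    - {"x": 0, "y": 0, "z": 0, "wx": 0, "wy": 0, "wz": 0, "grip": 50}
    - {"x": 0, "y": 0, "z": 0, "wx": 0, "wy": 0, "wz": 0, "grip": 70}
    - {"x": 0, "y": 0, "z": 0, "wx": 0, "wy": 0, "wz": 0, "grip": 70}
    - {"x": 0, "y": 0, "z": 0, "wx": 0, "wy": 0, "wz": 0, "grip": 70}
    - {"x": 0, "y": 0, "z": 0, "wx": 0, "wy": 0, "wz": 0, "grip": 70}
    - {"x": 0, "y": 0, "z": 0, "wx": 0, "wy": 0, "wz": 0, "grip": 70}

```text
time: 15.65
position: [503.1, 269.1, 61.1]
ee_rot: [179.9, -0.0, -0.0]
wrist_force: [0.0, -0.3, 0.0]
finger_gap: 0.699
```

play_rows:
  targets:
    - {"x": 0, "y": 0, "z": -10, "wx": 0, "wy": 0, "wz": 0, "grip": 70}
    - {"x": 0, "y": 0, "z": -30, "wx": 0, "wy": 0, "wz": 0, "grip": 70}
    - {"x": 0, "y": 0, "z": -50, "wx": 0, "wy": 0, "wz": 0, "grip": 70}
    - {"x": 0, "y": 0, "z": -60, "wx": 0, "wy": 0, "wz": 0, "grip": 70}
    - {"x": 0, "y": 0, "z": -40, "wx": 0, "wy": 0, "wz": 0, "grip": 70}
    - {"x": 0, "y": 0, "z": 0, "wx": 0, "wy": 0, "wz": 0, "grip": 70}

```text
time: 16.4
position: [503.9, 269.7, 255.6]
ee_rot: [-179.9, -0.3, -0.0]
wrist_force: [-0.2, 0.1, -0.0]
finger_gap: 0.7
```

```bash
python3 - <<'E'
from h import *
s=ctrl.state(); print(s['position'],s['ee_rot'],s['finger_gap'],s['q'].round(1))
p,im,d=snap('wrist'); P=cloud(p,d);Z=P[:,:,2]; V,U=np.mgrid[:400,:640]
m=(Z>84)&(Z<97)&(V<239)&(V>125)&(U>280)&(U<350); print(cv2.minAreaRect(P[m][:,:2].astype(np.float32)),np.median(Z[m]))
m=(V>125)&(V<215)&(U>240)&(U<385)&(Z<20)&(Z>2)
q=P[m&(P[:,:,0]>460)&(P[:,:,0]<545)&(P[:,:,1]>185)&(P[:,:,1]<340)]; print('floor z',np.median(q[:,2]),'slopes',np.linalg.lstsq(np.c_[q[:,:2],np.ones(len(q))],q[:,2],rcond=None)[0])
rows([((566.5,-302,250),33.5)])
E
```

```text
[503.85172967 269.66158609 255.57215057] [-1.79908448e+02 -3.18352570e-01 -8.87848032e-03] 0.700451544865978 [ 2.560e+01 -6.900e+00  9.270e+01 -1.000e-01  9.380e+01  1.156e+02]
((503.028564453125, 267.6825256347656), (113.50904083251953, 15.544610023498535), 0.45397353172302246) 89.6823580075993
floor z 5.92859082383589 slopes [-8.72196437e-04  8.95639286e-04  6.13155964e+00]
11
[{"x":6,"y":52,"z":0,"wx":0,"wy":0,"wz":-0.053,"grip":100},{"x":3,"y":52,"z":1,"wx":0,"wy":0,"wz":-0.053,"grip":100},{"x":0,"y":52,"z":0,"wx":0,"wy":-0.001,"wz":-0.054,"grip":100},{"x":-3,"y":53,"z":0,"wx":0,"wy":0,"wz":-0.053,"grip":100},{"x":-5,"y":52,"z":0,"wx":0,"wy":0,"wz":-0.053,"grip":100},{"x":-8,"y":51,"z":1,"wx":0,"wy":0,"wz":-0.053,"grip":100},{"x":-11,"y":51,"z":0,"wx":0,"wy":-0.001,"wz":-0.053,"grip":100},{"x":-13,"y":51,"z":0,"wx":0,"wy":0,"wz":-0.053,"grip":100},{"x":-17,"y":49,"z":0,"wx":0,"wy":0,"wz":-0.054,"grip":100},{"x":-18,"y":49,"z":1,"wx":0.001,"wy":0,"wz":-0.053,"grip":100}]
[{"x":-22,"y":48,"z":0,"wx":0,"wy":0,"wz":-0.053,"grip":100}]
```

The tray is flat on the mat in its original place, with the floor plane level. Next is the knob.

play_rows:
  targets:
    - {"x": 6, "y": 52, "z": 0, "wx": 0, "wy": 0, "wz": -0.053, "grip": 70}
    - {"x": 3, "y": 52, "z": 0, "wx": 0, "wy": 0, "wz": -0.053, "grip": 70}
    - {"x": 0, "y": 52, "z": 0, "wx": 0, "wy": 0, "wz": -0.053, "grip": 70}
    - {"x": -3, "y": 53, "z": 0, "wx": 0, "wy": 0, "wz": -0.053, "grip": 70}
    - {"x": -5, "y": 52, "z": 0, "wx": 0, "wy": 0, "wz": -0.053, "grip": 70}
    - {"x": -8, "y": 51, "z": 0, "wx": 0, "wy": 0, "wz": -0.053, "grip": 70}
    - {"x": -11, "y": 51, "z": 0, "wx": 0, "wy": 0, "wz": -0.053, "grip": 70}
    - {"x": -13, "y": 51, "z": 0, "wx": 0, "wy": 0, "wz": -0.053, "grip": 70}
    - {"x": -17, "y": 49, "z": 0, "wx": 0, "wy": 0, "wz": -0.053, "grip": 70}
    - {"x": -18, "y": 49, "z": 0, "wx": 0, "wy": 0, "wz": -0.053, "grip": 70}

```text
time: 17.7
position: [559.9, -251.4, 250.3]
ee_rot: [-180.0, 0.1, 30.4]
wrist_force: [-0.4, -0.3, 0.7]
finger_gap: 0.704
```

play_rows:
  targets:
    - {"x": -22, "y": 48, "z": 0, "wx": 0, "wy": 0, "wz": -0.053, "grip": 70}
    - {"x": 0, "y": 0, "z": 0, "wx": 0, "wy": 0, "wz": 0, "grip": 70}
    - {"x": 0, "y": 0, "z": 0, "wx": 0, "wy": 0, "wz": 0, "grip": 70}

```text
time: 18.08
position: [565.4, -302.0, 250.6]
ee_rot: [-180.0, 0.1, 33.3]
wrist_force: [-0.2, 0.8, -0.5]
finger_gap: 0.701
```

```bash
python3 - <<'E'
from h import *
s=ctrl.state(); print(s['position'],s['ee_rot'],s['q'].round(1))
p,im,d=snap('wrist'); P=cloud(p,d); X=P.reshape(-1,3)
q=X[(np.hypot(X[:,0]-566.5,X[:,1]+302)<36)&(X[:,2]>116)&(X[:,2]<130)][:,:2]
print(len(q),cv2.minAreaRect(q.astype(np.float32)) if len(q)>5 else '')
rows([((566.5,-302,150),33.5),((566.5,-302,96),33.5)],70,mm=35)
E
```

```text
[ 565.36491154 -301.97029936  250.60332354] [-1.79958146e+02  5.56918900e-02  3.33477283e+01] [-30.4   2.1  84.5  -0.   93.5  26.3]
681 ((566.09619140625, -301.92059326171875), (52.89187240600586, 13.114665985107422), 33.634361267089844)
5
[{"x":0,"y":0,"z":34,"wx":0,"wy":0,"wz":-0.001,"grip":70},{"x":0,"y":1,"z":33,"wx":0,"wy":0,"wz":0,"grip":70},{"x":1,"y":0,"z":34,"wx":0,"wy":0.001,"wz":-0.001,"grip":70},{"x":0,"y":0,"z":27,"wx":0,"wy":0,"wz":0,"grip":70},{"x":0,"y":0,"z":27,"wx":0,"wy":0,"wz":0,"grip":70}]
```

play_rows:
  targets:
    - {"x": 0, "y": 0, "z": 34, "wx": 0, "wy": 0, "wz": -0.003, "grip": 70}
    - {"x": 0, "y": 0.5, "z": 33, "wx": 0, "wy": 0, "wz": 0, "grip": 70}
    - {"x": 0.5, "y": 0, "z": 34, "wx": 0, "wy": 0, "wz": 0, "grip": 70}
    - {"x": 0, "y": 0, "z": 27, "wx": 0, "wy": 0, "wz": 0, "grip": 70}
    - {"x": 0, "y": 0, "z": 27, "wx": 0, "wy": 0, "wz": 0, "grip": 70}
    - {"x": 0, "y": 0, "z": 0, "wx": 0, "wy": 0, "wz": 0, "grip": 40}
    - {"x": 0, "y": 0, "z": 0, "wx": 0, "wy": 0, "wz": 0, "grip": 0}
    - {"x": 0, "y": 0, "z": 0, "wx": 0, "wy": 0, "wz": 0, "grip": 0}
  grip_force: 20

```text
time: 19.12
position: [566.9, -302.7, 98.3]
ee_rot: [179.9, -0.0, 33.6]
wrist_force: [-0.3, -0.5, -0.7]
finger_gap: 0.43
```

play_rows:
  targets:
    - {"x": 0, "y": 0, "z": 0, "wx": 0, "wy": 0, "wz": 0, "grip": 0}
    - {"x": 0, "y": 0, "z": 0, "wx": 0, "wy": 0, "wz": 0, "grip": 0}
    - {"x": 0, "y": 0, "z": 0, "wx": 0, "wy": 0, "wz": 0, "grip": 0}
    - {"x": 0, "y": 0, "z": 0, "wx": 0, "wy": 0, "wz": 0, "grip": 0}
    - {"x": 0, "y": 0, "z": 0, "wx": 0, "wy": 0, "wz": 0, "grip": 0}
    - {"x": 0, "y": 0, "z": 0, "wx": 0, "wy": 0, "wz": 0, "grip": 0}

```text
time: 19.88
position: [565.8, -301.7, 96.4]
ee_rot: [-179.9, 0.0, 33.6]
wrist_force: [-5.0, 8.1, 2.8]
finger_gap: 0.15
```

play_rows:
  targets:
    - {"x": 0, "y": -0.7, "z": 2, "wx": 0, "wy": 0, "wz": 0, "grip": 0}
    - {"x": 0, "y": 0, "z": 2, "wx": 0, "wy": 0, "wz": 0, "grip": 0}
    - {"x": 0, "y": 0, "z": 2, "wx": 0, "wy": 0, "wz": 0, "grip": 0}
    - {"x": 0, "y": 0, "z": 0, "wx": 0, "wy": 0, "wz": 0, "grip": 0}
    - {"x": 0, "y": 0, "z": 0, "wx": 0, "wy": 0, "wz": 0, "grip": 0}

```text
time: 20.5
position: [565.8, -301.6, 91.1]
ee_rot: [-180.0, 0.0, 33.6]
wrist_force: [-5.6, 5.1, 5.8]
finger_gap: 0.149
```

play_rows:
  targets:
    - {"x": 0, "y": 0, "z": 1.5, "wx": 0, "wy": 0, "wz": 0, "grip": 0}
    - {"x": 0, "y": 0, "z": 1.5, "wx": 0, "wy": 0, "wz": 0, "grip": 0}
    - {"x": 0, "y": 0, "z": 0, "wx": 0, "wy": 0, "wz": 0, "grip": 0}
    - {"x": 0, "y": 0, "z": 0, "wx": 0, "wy": 0, "wz": 0, "grip": 0}

```text
time: 21.0
position: [566.0, -301.7, 89.4]
ee_rot: [180.0, -0.0, 33.6]
wrist_force: [-8.6, 7.3, 15.8]
finger_gap: 0.149
```

It's fully down at 16 N. Now turning clockwise.

play_rows:
  targets:
    - {"x": 0, "y": 0, "z": 0, "wx": 0, "wy": 0, "wz": 0.08, "grip": 0}
    - {"x": 0, "y": 0, "z": 0, "wx": 0, "wy": 0, "wz": 0.08, "grip": 0}
    - {"x": 0, "y": 0, "z": 0, "wx": 0, "wy": 0, "wz": 0.08, "grip": 0}
    - {"x": 0, "y": 0, "z": 0, "wx": 0, "wy": 0, "wz": 0.08, "grip": 0}
    - {"x": 0, "y": 0, "z": 0, "wx": 0, "wy": 0, "wz": 0, "grip": 0}

```text
time: 21.62
position: [565.9, -301.5, 89.3]
ee_rot: [-180.0, -0.0, 15.2]
wrist_force: [-8.7, 9.0, 17.3]
finger_gap: 0.15
```

play_rows:
  targets:
    - {"x": 0, "y": 0, "z": 0, "wx": 0, "wy": 0, "wz": 0.09, "grip": 0}
    - {"x": 0, "y": 0, "z": 0, "wx": 0, "wy": 0, "wz": 0.09, "grip": 0}
    - {"x": 0, "y": 0, "z": 0, "wx": 0, "wy": 0, "wz": 0.09, "grip": 0}
    - {"x": 0, "y": 0, "z": 0, "wx": 0, "wy": 0, "wz": 0.09, "grip": 0}
    - {"x": 0, "y": 0, "z": 0, "wx": 0, "wy": 0, "wz": 0.09, "grip": 0}
    - {"x": 0, "y": 0, "z": 0, "wx": 0, "wy": 0, "wz": 0.09, "grip": 0}
    - {"x": 0, "y": 0, "z": 0, "wx": 0, "wy": 0, "wz": 0.09, "grip": 0}
    - {"x": 0, "y": 0, "z": 0, "wx": 0, "wy": 0, "wz": 0.04, "grip": 0}
    - {"x": 0, "y": 0, "z": 0, "wx": 0, "wy": 0, "wz": 0, "grip": 0}

```text
time: 22.75
position: [566.1, -301.0, 89.3]
ee_rot: [-179.9, -0.0, -23.2]
wrist_force: [-8.4, 12.1, 17.8]
finger_gap: 0.15
```

```bash
python3 - <<'E'
from h import *
s=ctrl.state(); print(s['position'],s['ee_rot'],s['wrist_force'],s['ft_torque'],s['finger_gap'])
E
```

```text
[ 566.080934   -301.03190292   89.32117802] [-1.79946990e+02 -2.04807608e-03 -2.31799064e+01] [-8.43768724 12.09440551 17.84657049] [ 2.4103354   1.47203608 -0.00964082] 0.1495969523735211
```

play_rows:
  targets:
    - {"x": 0, "y": 0, "z": -3, "wx": 0, "wy": 0, "wz": 0, "grip": 0}
    - {"x": 0, "y": 0, "z": -3, "wx": 0, "wy": 0, "wz": 0, "grip": 0}
    - {"x": 0, "y": 0, "z": -2, "wx": 0, "wy": 0, "wz": 0, "grip": 0}
    - {"x": 0, "y": 0, "z": 0, "wx": 0, "wy": 0, "wz": 0, "grip": 0}
    - {"x": 0, "y": 0, "z": 0, "wx": 0, "wy": 0, "wz": 0, "grip": 20}
    - {"x": 0, "y": 0, "z": 0, "wx": 0, "wy": 0, "wz": 0, "grip": 40}
    - {"x": 0, "y": 0, "z": 0, "wx": 0, "wy": 0, "wz": 0, "grip": 70}
    - {"x": 0, "y": 0, "z": 0, "wx": 0, "wy": 0, "wz": 0, "grip": 70}
    - {"x": 0, "y": 0, "z": 0, "wx": 0, "wy": 0, "wz": 0, "grip": 70}
    - {"x": 0, "y": 0, "z": 0, "wx": 0, "wy": 0, "wz": 0, "grip": 70}

```text
time: 24.0
position: [566.0, -302.1, 95.7]
ee_rot: [180.0, -0.0, -23.2]
wrist_force: [0.0, 0.6, -0.2]
finger_gap: 0.677
```

play_rows:
  targets:
    - {"x": 0, "y": 0, "z": -10, "wx": 0, "wy": 0, "wz": 0, "grip": 70}
    - {"x": 0, "y": 0, "z": -30, "wx": 0, "wy": 0, "wz": 0, "grip": 70}
    - {"x": 0, "y": 0, "z": -50, "wx": 0, "wy": 0, "wz": 0, "grip": 70}
    - {"x": -20, "y": 0, "z": -60, "wx": 0, "wy": 0, "wz": 0, "grip": 70}
    - {"x": -40, "y": 0, "z": -50, "wx": 0, "wy": 0, "wz": 0, "grip": 70}
    - {"x": -20, "y": 0, "z": 0, "wx": 0, "wy": 0, "wz": 0, "grip": 70}
    - {"x": 0, "y": 0, "z": 0, "wx": 0, "wy": 0, "wz": 0, "grip": 70}
    - {"x": 0, "y": 0, "z": 0, "wx": 0, "wy": 0, "wz": 0, "grip": 70}

```text
time: 25.0
position: [493.8, -271.0, 293.4]
ee_rot: [180.0, -0.0, -23.2]
wrist_force: [0.7, -0.2, -0.7]
finger_gap: 0.7
```

```bash
python3 - <<'E'
from h import *
s=ctrl.state(); print(s['position'],s['finger_gap'],s['wrist_force'])
p,im,d=snap('wrist'); X=cloud(p,d).reshape(-1,3)
q=X[(np.hypot(X[:,0]-566.5,X[:,1]+302)<36)&(X[:,2]>108)&(X[:,2]<130)]
print(len(q),np.median(q[:,2]),cv2.minAreaRect(q[:,:2].astype(np.float32)))
sc=snap('scene')[1]
cv2.imwrite('pics/fin.png',np.hstack([cv2.resize(im,(400,300)),cv2.resize(sc,(400,300))])[:,:,::-1])
E
```

```text
[ 493.80452172 -271.00488565  293.43648336] 0.7003664414992955 [ 0.71174006 -0.24977804 -0.6981998 ]
648 121.4914488097518 ((566.4652709960938, -301.6575012207031), (13.160950660705566, 52.26081466674805), 67.05149841308594)
```

View pics/fin.png

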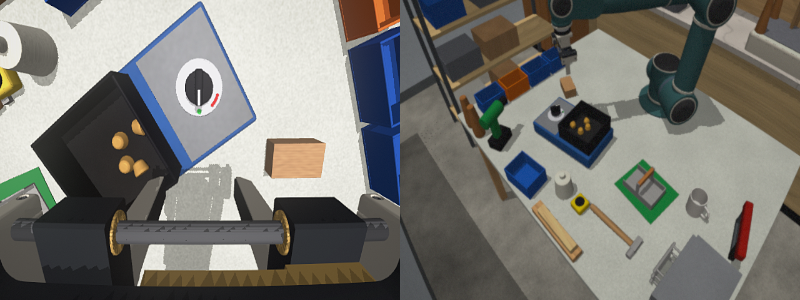

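The final view shows the pointer on the green dot at (199,110). The bar yaw is -23°, so the turn is about 1.27 rad. The bar top reads 121.5 mm, the same as before pressing, so the knob is up. The four feet are in the tub, the tray is on the mat, and the bystanders look undisturbed. Handing in.

```bash
python3 -c "
from h import *
print(ctrl.hand_in())"
```

```text
the job is handed in; nothing more can be done
None
```

The job is handed in after about 25 s of the 70 s allowed. I tipped all four feet into the tub, put the empty tray back on the mat, and pushed, turned and released the knob at the green dot. The hand-in reported no verdict.

Last checks:
- **Feet:** all four are visible in the tub in the final pictures.
- **Tray:** the floor plane measured level, and the tray stands within 1–2 mm of where it started, about 15 mm from the mat's centre.
- **Knob:** the pointer is on the green dot, at about 1.27 rad. The bar top is back at the height it had before pressing (121.5 mm by depth, against the 123 mm given), so it has popped up.
- **Other things on the bench:** they look undisturbed in the final picture. I did not measure their positions again.
- **Robot:** the gripper was well clear of everything.

No check failed. One move call near the start was refused because its rows were incomplete; I resent it with full rows.

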